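Refit the table radio's two-part volume control and hold it pressed in

ROBOT

A 6-joint arm with a two-finger parallel gripper is mounted at the origin on the work surface. World frame = base frame: x ahead of the robot, y to its left, z up, the work surface at z = 0. Lengths are in m, angles in rad, forces in N, time in s.
With the tool pointing down it reaches from about 0.3 to 0.825 m from the base axis. Payload 5.4 kg.
Tool frame: the origin (TCP) lies at the very end of the fingers, on their centre line; the grasp point (between the pads) lies 19 mm behind it (env.hold_point_z is the distance from the TCP to the grasp point, in m); y points along the fingers, x is the direction in which the jaws open and shut, and the axes are right-handed (so a half turn about y gives the same grasp; the last joint's range is limited). The gripper opens to 92 mm and grips with 3 to 60 N. Pads are 20 mm wide; open, the fingers measure 128 mm over their backs; the gripper's body (75 mm by 189 mm) begins 69 mm behind the grasp point.
Start: joints at [1.084, 0.158, 1.597, -0, 1.386, -0.21], TCP at [0.157, 0.553, 0.215] pointing down, gripper open.
Joint ranges: [-2.91, 2.91], [-0.94, 2.29], [0.18, 2.7], [-1.29, 4.43], [0.17, 2.64], [-3, 3]. Speed limits (rad/s): [2.57, 2.57, 3.14, 3.14, 3.14, 3.14].

INTERFACE

Orientations are given as a 3x3 rotation matrix whose columns are the frame's x, y, z axes.
In Python, from station import env gives the robot as it stands.
- The arm moves only by the tool play_rows, never from a script. Its argument "increments" is a list of rows, each a list of 5 numbers: the opening in per cent of the stroke, from 0 (shut) to 100 (fully open), then the shift along the tool's x, y, z in mm, then the turn about the tool's y in degrees. In form: [[claw, tx, ty, tz, twist], ...]. A call has 1 to 12 rows; each row is the pose to reach, as a shift and turn from the pose measured when the call began, along the tool's axes at that moment; what a row does not reach only later rows make up. A row lasts 1/10 s, in which the tool goes at most 50 mm and 8.59 degrees, less where a joint would pass 70% of its speed; a pose out of reach is approached as far as the arm can. A call with a gripper value outside its range is refused whole. The fingers move at their own pace and stop on an object; "squeeze" is the grip in N (left out, the last holds). Time passes only in rows, so rows that repeat a pose let the fingers close. It gives the time, the measured TCP pose, the force and the opening at its end, in the units of the state.
- env.get_state(): the state, without advancing time (a new reading comes with each control period).
- env.camera(name): name is "scene" or "top"; returns (picture, depth): 400x640x3 uint8, red, green, blue; 400x640 float32, m along the optical axis (not along the pixel's ray), 0 where there is no reading.
- env.get_calibration(name): a dict with "vertical_fov" (degrees; the focal length in pixels is half the picture's height over the tangent of half this angle, whatever the lens; pixels are square), "cx", "cy" (the principal point, pixels), "position" and "orientation" of the camera in the world. Camera axes: x right, y down, z forward; pixel columns grow to the right and rows downward; lengths in m; the calibration is good to about 2 mm. A picture is of the moment at which its call begins. get_calibration takes no time and is no camera call.
- env.finish_job(): hands the job in, once; it reports no verdict.
The state is a dict: "time": time; "q": joint angles; "joint_velocities": joint speeds; "effort": joint torques, N m; "tool_pos": TCP position; "eef_rot": TCP orientation; "wrist_force": force on the tool from outside, world axes, zero at the start; "torque": the same for the moment, N m; "finger_gap": finger opening in m.
Only numpy, scipy, OpenCV 4.12 (cv2) and the standard library are available. Lean on these libraries where they do the work, as an engineer would, in place of code of your own. Each camera call takes 0.05 s, during which the arm holds its last target.

TASK

The volume control on top of the table radio has come off: put the wide aluminium tone ring, open side up, over the brass collar round the bare spindle so that it lies flat on the panel, then take the knob from the coaster, turn it so that its flat (under the red line) matches the flat of the spindle, and push it fully home inside the ring. Press the knob on down until the spindle's push switch is all the way in and keep pressing: finish like that, with the gripper still on the knob holding it in (the radio wakes on a long press), not letting go. Do not shove or knock over the pawns or the paperweight.

Things in the scene. Friction and masses are not known exactly. Their poses are not given: they have to be found in the camera images.
- ring_centre (a point): Tone ring: loose shallow aluminium dish with fluted rim, open side up on the shelf. 50 mm outside diameter, 14 mm high, mouth 42 mm wide inside, floor 4 mm thick with a round 22 mm centre hole. Point on its axis 7 mm above its underside; z up along the axis. Its turn does not matter. About 60 g.
- knob_centre (a point): Loose aluminium knob, upright on a fixed teal coaster (100 mm across, 4 mm thick). Skirt 36 mm across up to 12 mm, above it the round grip, 26 mm across, up to 32 mm. D-shaped bore below: 15 mm deep, 13.8 mm across, flat 2.4 mm from the axis on the +x side. Red line on top from the axis to +x, over the flat. Point on the axis 16 mm above the underside; z up. About 90 g.
- knob_line (a point): On the red line of the knob's skirt: 15 mm from the knob's axis to its +x side, 12 mm above its underside; moves with the knob.
- spindle_tip (a point): Top end of the bare upright steel spindle, 25 mm above the radio's panel: D-shaped, 12 mm across, one flat 1.5 mm from the axis, last 1.5 mm chamfered to 10 mm. z up; x points from the axis out through the flat. The knob fits (0.9 mm play all round) when its x points the same way; fully home, knob_centre is 1 mm above this point. The spindle turns only stiffly (0.06 N m).
- collar_foot (a point): Where the spindle's axis meets the radio's black top panel, 90 mm above the shelf. A fixed round brass collar stands here round the spindle, 18 mm across, 6 mm high, tapered to 14 mm at its top. The tone ring goes over it, flat on the panel (ring_centre 7 mm above this point). z up, x to the radio's back.
- radio: The table radio: fixed, wooden case 140 mm (x) by 230 mm (y) by 90 mm high; on its top nothing is higher than 10 mm but collar and spindle, which stand 20 mm in front of (-x) and 58 mm to -y of its middle. Origin at the centre of its underside, front to -x.
- spindle_push (a joint): How far the spindle is pushed down into the radio, in m: 0 at rest, 0.0035 fully in (push switch made). A spring resists, about 3.6 N at the start and 8 N fully in; there is a hard stop at 0.0035.
- paperweight_base (a point): Bystander: green glass paperweight, a loose dome 68 mm in diameter and 42 mm high, 0.3 kg, on the shelf; centre of its underside.
- red_pawn_a: Bystander: loose red plastic pawn, 22 mm in diameter and 40 mm tall, standing on the shelf; origin at the centre of its underside.
- red_pawn_b: Bystander: loose red plastic pawn, 22 mm in diameter and 40 mm tall, standing on the shelf; origin at the centre of its underside.
- blue_pawn_a: Bystander: loose blue plastic pawn, 22 mm in diameter and 40 mm tall, standing on the shelf; origin at the centre of its underside.
- blue_pawn_b: Bystander: loose blue plastic pawn, 22 mm in diameter and 40 mm tall, standing on the shelf; origin at the centre of its underside.
- dice_box: Bystander: fixed bamboo dice box, 120 mm (x) by 180 mm (y), 58 mm high with its closed lid, a knob on the lid up to 100 mm high; origin at the centre of its underside.
- clip_stand: Bystander: fixed aluminium stand with a tension clip holding a score card, foot 70 mm (x) by 90 mm (y), 165 mm tall; origin at the centre of its underside.
Not all that is in view belongs to the job. Of the things shaped like the part that bears ring_centre, the aluminium one is meant.

How it is judged:
By the outcome, as a careful person would: the job done as asked, in the order asked, and still so for the second after the job is handed in, while the arm keeps its last pose, push and grip.
It also fails if it takes over 51 s, if anything falls off the work surface, if the arm or the gripper's body presses on something with over 40 N, if the wrist force passes 120 N, or if a joint passes its speed limit or range.

## Working session

There is one attempt and no reset: what is moved stays moved. The work goes in short steps, Python scripts to look and compute and a tool call to move; the robot and the scene stay as the last step left them, time stands still between calls to the robot, and variables do not carry over. Pictures are saved under pics/ and viewed, and the job is handed in when it is done.

Besides the shell and the picture viewer there is one more tool, called after "Emit:" as name(argument=value, ...) on one line, values as JSON. play_rows: Moves the arm, as the interface text tells. Its arguments: {"type":"object","properties":{"increments":{"type":"array"},"squeeze":{"type":"number"}},"required":["increments"]}

```bash
ls; mkdir -p pics; python3 - <<'E'
from station import env
import cv2,numpy as np
for n in("scene","top"):
    p,d=env.camera(n); cv2.imwrite(f"pics/{n}0.png",p[:,:,::-1]); np.savez(f"{n}0.npz",p=p,d=d)
    print(n,env.get_calibration(n))
s=env.get_state();print(s,env.hold_point_z)
E
```

```text
pics
scene {'vertical_fov': 57.375928674132965, 'cx': 321.81161238008804, 'cy': 195.58016417034662, 'position': array([1.07077587, 0.14103014, 0.77335654]), 'orientation': array([[-0.26422164,  0.74482636, -0.61271577],
       [ 0.96443287,  0.20898124, -0.16185205],
       [ 0.00749443, -0.63368804, -0.77355239]])}
top {'vertical_fov': 46.15787769933354, 'cx': 319.34638847735397, 'cy': 209.525168138038, 'position': array([ 0.40693836, -0.0056913 ,  1.18690219]), 'orientation': array([[ 0.02214622, -0.98953063,  0.14261374],
       [-0.99965231, -0.02395941, -0.01100912],
       [ 0.0143108 , -0.14232035, -0.98971719]])}
{'time': 0.1, 'q': array([ 1.08391462e+00,  1.58975874e-01,  1.59809595e+00,  5.01795704e-06,
        1.38617172e+00, -2.10114475e-01]), 'joint_velocities': array([ 7.94059789e-06, -1.46827344e-03, -3.79708141e-03, -5.10536718e-04,
        9.21410301e-04, -1.20067012e-03]), 'effort': array([-3.38062755e-04, -3.86500561e+01, -3.22960281e+01,  7.02489540e-02,
        3.38910031e-02, -1.04140867e-05]), 'tool_pos': array([0.15687959, 0.55261062, 0.21372825]), 'eef_rot': array([[ 2.73247601e-01, -7.76763763e-04, -9.61943421e-01],
       [ 9.61942381e-01, -1.45673985e-03,  2.73248482e-01],
       [-1.61355083e-03, -9.99998637e-01,  3.49151316e-04]]), 'wrist_force': array([ 0.00510227, -0.46898957, -0.28814287]), 'torque': array([ 0.02450772,  0.01615815, -0.00454331]), 'finger_gap': 0.09195460217850342} 0.0187
```

View pics/scene0.png

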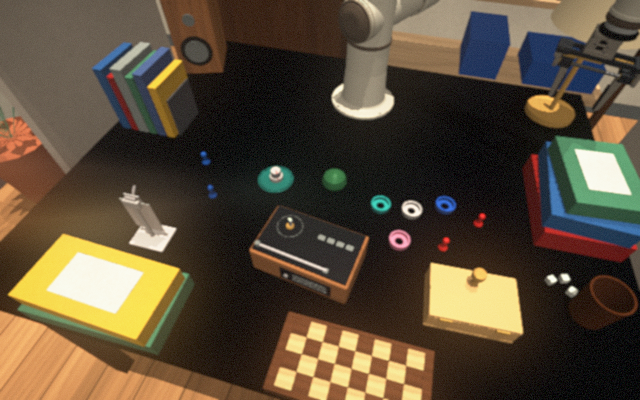

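View pics/top0.png

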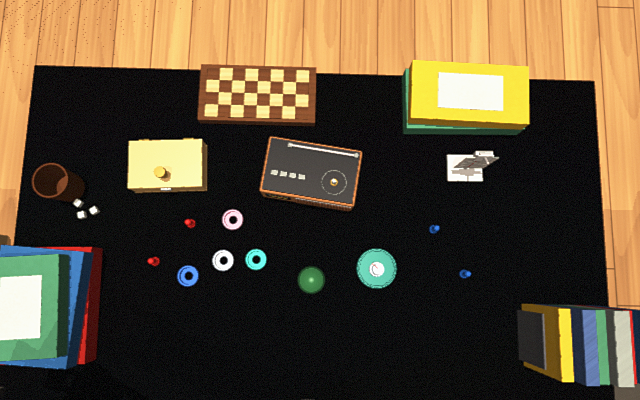

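```bash
cat > h.py <<'E'
import numpy as np,cv2
from station import env
def K(n):
    c=env.get_calibration(n); f=200/np.tan(np.radians(c["vertical_fov"]/2)); return c,f
def ray(n,u,v):
    c,f=K(n); return c["position"],c["orientation"]@np.array([(u-c["cx"])/f,(v-c["cy"])/f,1.])
def plane(n,u,v,z):
    o,d=ray(n,u,v); return o+d*(z-o[2])/d[2]
def proj(n,P):
    c,f=K(n); p=c["orientation"].T@(np.asarray(P)-c["position"]); return np.array([f*p[0]/p[2]+c["cx"],f*p[1]/p[2]+c["cy"]])
def depthpt(n,d,u,v):
    o,r=ray(n,u,v); return o+r*d[int(v),int(u)]
def cloud(n,d):
    c,f=K(n); v,u=np.mgrid[0:400,0:640]
    r=np.stack([(u-c["cx"])/f,(v-c["cy"])/f,np.ones_like(d)],-1)*d[...,None]
    return r@c["orientation"].T+c["position"]
def tri(a,b):
    (o1,d1),(o2,d2)=a,b
    A=np.stack([d1,-d2],1); t=np.linalg.lstsq(A,o2-o1,rcond=None)[0]
    p=o1+d1*t[0];q=o2+d2*t[1]; return (p+q)/2,np.linalg.norm(p-q)
def crop(img,u0,v0,w,h,s,name):
    cv2.imwrite(name,cv2.resize(img[v0:v0+h,u0:u0+w,::-1],None,fx=s,fy=s,interpolation=cv2.INTER_CUBIC))
E
python3 - <<'E'
from h import *
for n in("scene","top"):
    z=np.load(f"{n}0.npz");p,d=z["p"],z["d"]; C=cloud(n,d)
    print(n,(d>0).mean())
    pts={"scene":[(277,173),(290,222),(334,180),(411,210),(350,250),(400,180)],"top":[(377,268),(334,182),(311,280),(223,260),(213,260),(280,150),(400,320)]}[n]
    for u,v in pts: print((u,v),C[v,u].round(4),p[v,u])
t=np.load("top0.npz")["p"];s=np.load("scene0.npz")["p"]
a=np.hstack([cv2.resize(t[160:220,300:370],(400,342),interpolation=2),cv2.resize(t[240:300,345:415],(400,342),interpolation=2)])
cv2.imwrite("pics/c1.png",a[:,:,::-1])
a=np.hstack([cv2.resize(s[200:250,260:330],(400,285),interpolation=2),cv2.resize(s[155:205,245:315],(400,285),interpolation=2)])
b=np.hstack([cv2.resize(s[185:235,380:450],(400,285),interpolation=2),cv2.resize(t[240:290,190:260],(400,285),interpolation=2)])
cv2.imwrite("pics/c2.png",np.vstack([a,b])[:,:,::-1])
E
```

```text
scene 0.99580078125
(277, 173) [ 0.4428 -0.1528  0.0361] [189 146 134]
(290, 222) [ 0.639  -0.0448  0.1126] [124 116 111]
(334, 180) [0.4247 0.0039 0.0352] [ 79 138  86]
(411, 210) [0.4437 0.2202 0.0021] [25 20 23]
(350, 250) [0.6607 0.0968 0.0923] [143 143 129]
(400, 180) [ 3.427e-01  1.780e-01 -3.000e-04] [13 19 16]
top 0.995765625
(377, 268) [ 0.4321 -0.162   0.0376] [251 213 215]
(334, 182) [ 0.6271 -0.0503  0.1144] [158 162 158]
(311, 280) [ 0.3997 -0.0021  0.0386] [175 236 168]
(223, 260) [ 0.4443  0.2205 -0.003 ] [15 11 12]
(213, 260) [0.4432 0.2419 0.0144] [255 255 255]
(280, 150) [0.7084 0.0802 0.0854] [75 72 67]
(400, 320) [ 0.3065 -0.2246  0.0012] [14  8 11]
```

View pics/c1.png

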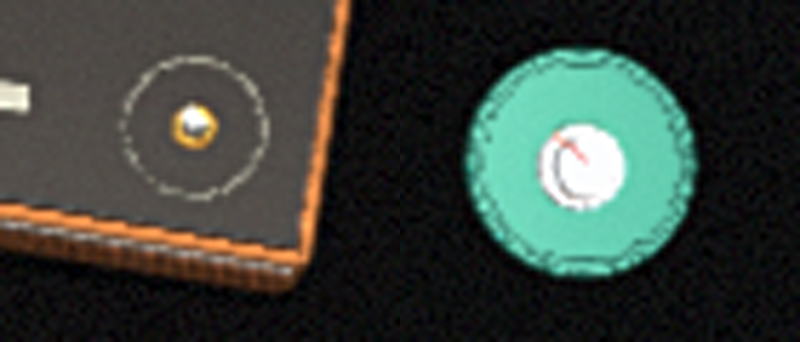

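View pics/c2.png

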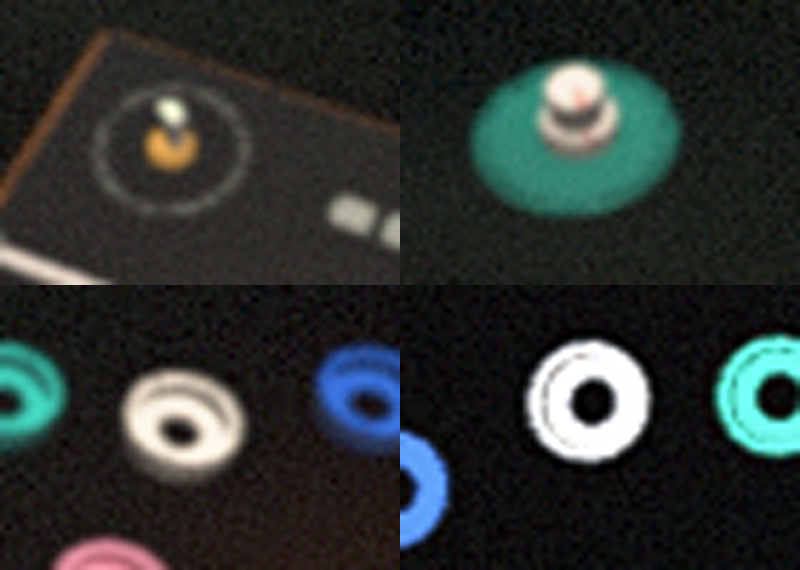

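```bash
python3 - <<'E'
from h import *
for n in("scene","top"):
    L=[env.camera(n) for _ in range(8)]
    p=np.mean([x[0].astype(float) for x in L],0)
    D=np.array([x[1] for x in L]); D[D==0]=np.nan; d=np.nanmedian(D,0)
    np.savez(f"{n}1.npz",p=p,d=d,noise=np.std([x[0].astype(float) for x in L],0).mean())
    print(np.load(f"{n}1.npz")["noise"])
    C=cloud(n,d)
    # shelf plane & panel check
    z=C[...,2]; 
    m=(abs(z)<.015)&(C[...,0]>.25)&(C[...,0]<.75)&(abs(C[...,1])<.3); A=np.c_[C[m][:,:2],np.ones(m.sum())]; print("shelf",np.linalg.lstsq(A,z[m],rcond=None)[0])
    m=(abs(z-.09)<.012)&(C[...,0]>.58)&(C[...,0]<.7)&(C[...,1]<.15)&(C[...,1]>-.1); A=np.c_[C[m][:,:2],np.ones(m.sum())]; print("panel",m.sum(),np.linalg.lstsq(A,z[m],rcond=None)[0],np.median(z[m]))
t=np.load("top1.npz")["p"];s=np.load("scene1.npz")["p"]
f=lambda im,u,v,w,h:cv2.resize(np.clip(im[v:v+h,u:u+w],0,255).astype(np.uint8),(400,300),interpolation=cv2.INTER_NEAREST)
a=np.hstack([f(t,320,170,28,21),f(t,363,258,28,21)]);b=np.hstack([f(s,276,213,28,21),f(s,263,163,28,21)])
cv2.imwrite("pics/c3.png",np.vstack([a,b])[:,:,::-1])
E
```

```text
3.532945287711722
shelf [ 4.07725599e-04  5.97202198e-04 -5.34971157e-05]
panel 3875 [ 0.00405876 -0.00535831  0.08715291] 0.08981373133564863
3.0551336955274238
shelf [-0.00029291  0.0004789  -0.00044438]
panel 4179 [ 0.02052201 -0.00556926  0.07551237] 0.0889815753230836
```

View pics/c3.png

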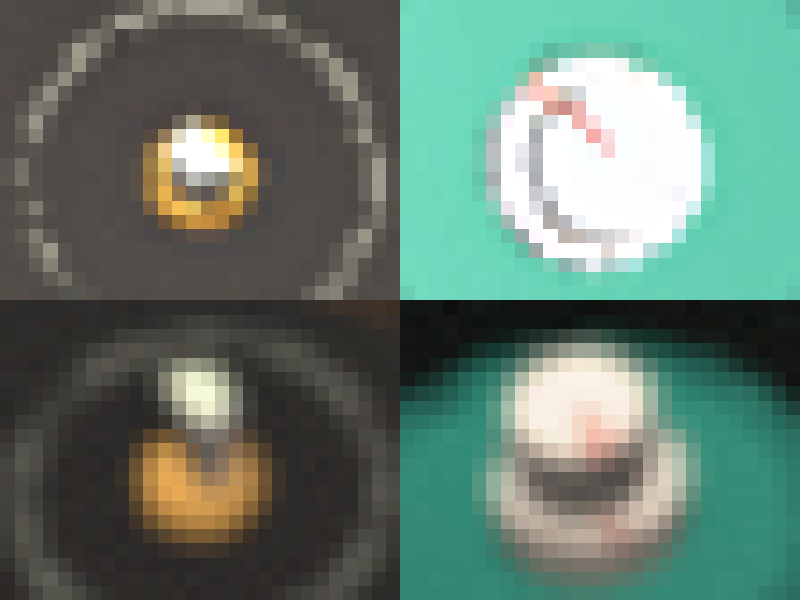

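```bash
cat > m.py <<'E'
from h import *
t=np.load("top1.npz")["p"];s=np.load("scene1.npz")["p"]
IM={"top":t,"scene":s}
def mask_pts(n,box,fn):
    u0,v0,u1,v1=box; im=IM[n]; m=np.zeros(im.shape[:2],np.uint8); sub=im[v0:v1,u0:u1]; m[v0:v1,u0:u1]=fn(sub[...,0],sub[...,1],sub[...,2])*255; return m
def fitc(P):
    A=np.c_[2*P,np.ones(len(P))];x=np.linalg.lstsq(A,(P**2).sum(1),rcond=None)[0]
    return x[:2],np.sqrt(x[2]+x[:2]@x[:2])
E
python3 - <<'E'
from m import *
# ring
for n,box in(("top",(205,243,241,278)),("scene",(395,195,428,224))):
    m=mask_pts(n,box,lambda r,g,b:(r+g+b)>240); c=max(cv2.findContours(m,0,1)[0],key=cv2.contourArea)[:,0]
    e=cv2.fitEllipse(c); print(n,e)
    for z in (.007,.014): print(z,plane(n,*e[0],z).round(4))
    if n=="top":
        P=np.array([plane(n,u,v,.0135)[:2] for u,v in c]);print("circ",fitc(P))
# printed circle on the panel
for n,box,cen in(("top",(318,165,350,198),(334,182)),("scene",(274,213,306,240),(290,226))):
    pp=[]
    im=IM[n].mean(2).astype(np.float32)
    g0=plane(n,*cen,.09)[:2]
    for a in np.arange(0,360,4):
        rr=np.arange(.017,.031,.00025); uv=np.array([proj(n,[g0[0]+r*np.cos(np.radians(a)),g0[1]+r*np.sin(np.radians(a)),.09]) for r in rr],np.float32)
        v=cv2.remap(im,uv[:,0],uv[:,1],1).ravel(); k=v.argmax()
        if v[k]>np.median(v)+15: pp.append(g0+rr[k]*np.array([np.cos(np.radians(a)),np.sin(np.radians(a))]))
    pp=np.array(pp); c,r=fitc(pp); res=abs(np.linalg.norm(pp-c,axis=1)-r); c,r=fitc(pp[res<.0015]); print(n,"print",c.round(4),r,len(pp),res.mean())
# brass
for n,box in(("top",(328,174,341,188)),("scene",(282,218,300,234))):
    m=mask_pts(n,box,lambda r,g,b:(r-b>50)); ct=max(cv2.findContours(m,0,1)[0],key=cv2.contourArea)[:,0]
    ys,xs=np.nonzero(m); (c,r)=cv2.minEnclosingCircle(ct.astype(np.float32)); print(n,"brass",c,r,"bbox",xs.min(),xs.max(),ys.min(),ys.max(),[plane(n,*c,z).round(4) for z in(.09,.093)])
# knob top/red
for n in IM:
  box={"top":(366,258,388,280),"scene":(266,160,292,205)}[n]
  m=mask_pts(n,box,lambda r,g,b:(r-g>18)&(r>120)); ys,xs=np.nonzero(m); print(n,"red",list(zip(xs,ys)))
  m=mask_pts(n,box,lambda r,g,b:(r>g-8)&(r+g+b>200 )); ys,xs=np.nonzero(m);c=max(cv2.findContours(m,0,1)[0],key=cv2.contourArea)[:,0]; e=cv2.fitEllipse(c); print(e,xs.min(),xs.max(),ys.min(),ys.max(),plane(n,*e[0],.016+.004))
# coaster
for n,box in(("top",(350,242,402,294)),("scene",(250,160,302,200))):
    m=mask_pts(n,box,lambda r,g,b:(r+g+b>180)); c=max(cv2.findContours(m,0,1)[0],key=cv2.contourArea)[:,0]; c=cv2.convexHull(c); e=cv2.fitEllipse(c); print(n,"coaster",e,plane(n,*e[0],.003))
# rectified tip
tiles=[]
for n in("top","scene"):
    for z in(.115,):
        g=np.arange(-.014,.014,.0002); o=np.array([.63,-.05])
        XX,YY=np.meshgrid(g,g)  # rows: +x up -> flip ; cols: y left
        uv=np.array([[proj(n,[o[0]-g[i],o[1]-g[j],z]) for j in range(len(g))] for i in range(len(g))],np.float32)
        im=np.clip(IM[n],0,255).astype(np.uint8); r=cv2.remap(im,uv[...,0],uv[...,1],2); tiles.append(cv2.resize(r,(400,400)))
o=np.hstack(tiles); o[::72]//=2; o[:,::72]//=2
cv2.imwrite("pics/c4.png",o[:,:,::-1])
E
```

```text
top ((222.4691162109375, 260.0483703613281), (20.422677993774414, 21.387712478637695), 79.1227798461914)
0.007 [0.4438 0.2199 0.007 ]
0.014 [0.4436 0.2186 0.014 ]
circ (array([0.44371673, 0.21866178]), np.float64(0.025793504592517457))
scene ((411.4815979003906, 208.76515197753906), (17.89320945739746, 21.17797088623047), 105.30753326416016)
0.007 [0.4432 0.2204 0.007 ]
0.014 [0.4489 0.2197 0.014 ]Traceback (most recent call last):
  File "<stdin>", line 15, in <module>
  File "h.py", line 10, in proj
    c,f=K(n); p=c["orientation"].T@(np.asarray(P)-c["position"]); return np.array([f*p[0]/p[2]+c["cx"],f*p[1]/p[2]+c["cy"]])
        ~^^^
  File "h.py", line 4, in K
    c=env.get_calibration(n); f=200/np.tan(np.radians(c["vertical_fov"]/2)); return c,f
ValueError: time passes only in moves, steps and waits
```

```bash
python3 - <<'E'
s=open('h.py').read()
s=s.replace('''def K(n):
    c=env.get_calibration(n);''','''CAL={n:env.get_calibration(n) for n in("scene","top")}
def K(n):
    c=CAL[n];''')
open('h.py','w').write(s)
E
cat > a.py <<'E'
from m import *
for n,box,cen in(("top",(318,165,350,198),(334,182)),("scene",(274,213,306,240),(290,226))):
    pp=[]
    im=IM[n].mean(2).astype(np.float32)
    g0=plane(n,*cen,.09)[:2]
    for a in np.arange(0,360,4):
        rr=np.arange(.017,.031,.00025); uv=np.array([proj(n,[g0[0]+r*np.cos(np.radians(a)),g0[1]+r*np.sin(np.radians(a)),.09]) for r in rr],np.float32)
        v=cv2.remap(im,uv[:,0],uv[:,1],1).ravel(); k=v.argmax()
        if v[k]>np.median(v)+15: pp.append(g0+rr[k]*np.array([np.cos(np.radians(a)),np.sin(np.radians(a))]))
    pp=np.array(pp); c,r=fitc(pp); res=abs(np.linalg.norm(pp-c,axis=1)-r); c,r=fitc(pp[res<.0015]); print(n,"print",c.round(4),r,len(pp),res.mean())
for n,box in(("top",(328,174,341,188)),("scene",(282,218,300,234))):
    m=mask_pts(n,box,lambda r,g,b:(r-b>50)); ct=max(cv2.findContours(m,0,1)[0],key=cv2.contourArea)[:,0]
    ys,xs=np.nonzero(m); (c,r)=cv2.minEnclosingCircle(ct.astype(np.float32)); print(n,"brass",c,r,"bbox",xs.min(),xs.max(),ys.min(),ys.max(),[plane(n,*c,z).round(4) for z in(.09,.093)])
for n in IM:
  box={"top":(366,258,388,280),"scene":(266,160,292,205)}[n]
  m=mask_pts(n,box,lambda r,g,b:(r-g>18)&(r>120)); ys,xs=np.nonzero(m); print(n,"red",[(int(a),int(b)) for a,b in zip(xs,ys)])
  m=mask_pts(n,box,lambda r,g,b:(r>g-8)&(r+g+b>200 )); ys,xs=np.nonzero(m);c=max(cv2.findContours(m,0,1)[0],key=cv2.contourArea)[:,0]; e=cv2.fitEllipse(c); print(e,xs.min(),xs.max(),ys.min(),ys.max(),plane(n,*e[0],.016+.004))
for n,box in(("top",(350,242,402,294)),("scene",(250,160,302,200))):
    m=mask_pts(n,box,lambda r,g,b:(r+g+b>180)); c=max(cv2.findContours(m,0,1)[0],key=cv2.contourArea)[:,0]; c=cv2.convexHull(c); e=cv2.fitEllipse(c); print(n,"coaster",e,plane(n,*e[0],.003))
tiles=[]
for n in("top","scene"):
        g=np.arange(-.014,.014,.0002); o=np.array([.63,-.05])
        uv=np.array([[proj(n,[o[0]-a,o[1]-b,.115]) for b in g] for a in g],np.float32)
        im=np.clip(IM[n],0,255).astype(np.uint8); r=cv2.remap(im,uv[...,0],uv[...,1],2); tiles.append(cv2.resize(r,(400,400)))
o=np.hstack(tiles); o[200]//=2; o[:,200]//=2;o[:,600]//=2
cv2.imwrite("pics/c4.png",o[:,:,::-1])
E
python3 a.py
```

```text
top print [ 0.6324 -0.0504] 0.029020402497469115 85 0.0005132601549359022
scene print [ 0.6343 -0.049 ] 0.028506480574846976 86 0.0020094281717878016
top brass (333.5, 181.5) 3.8079864978790283 bbox 330 337 178 185 [array([ 0.6333, -0.0501,  0.09  ]), array([ 0.6326, -0.05  ,  0.093 ])]
scene brass (289.5, 225.0) 4.609872341156006 bbox 285 294 222 229 [array([ 0.6324, -0.0497,  0.09  ]), array([ 0.6343, -0.0488,  0.093 ])]
top red [(372, 263), (372, 264), (373, 264), (373, 265), (374, 265), (375, 265), (375, 266), (376, 266), (376, 267), (377, 267), (377, 268)]
((376.18701171875, 268.7731628417969), (13.411093711853027, 13.904352188110352), 92.28948211669922) 369 383 262 276 [ 0.43058939 -0.16239683  0.02      ]
scene red [(275, 170), (276, 170), (275, 171), (276, 171), (277, 171), (275, 172), (276, 172), (277, 172), (278, 172), (274, 173), (275, 173), (276, 173), (277, 173), (278, 173), (276, 174), (277, 177), (276, 178), (277, 178), (278, 178), (279, 178), (276, 179), (277, 179), (278, 179), (279, 179), (277, 180), (278, 180)]
((275.6419372558594, 174.27488708496094), (11.60431957244873, 15.416019439697266), 172.41055297851562) 270 282 166 181 [ 0.43468176 -0.16117041  0.02      ]
top coaster ((376.10504150390625, 268.0885925292969), (39.549095153808594, 40.3948860168457), 132.36672973632812) [ 0.43263316 -0.16446557  0.003     ]
scene coaster ((275.2629089355469, 178.80406188964844), (27.0175838470459, 35.4038200378418), 83.43721771240234) [ 0.43700874 -0.16308842  0.003     ]
```

View pics/c4.png

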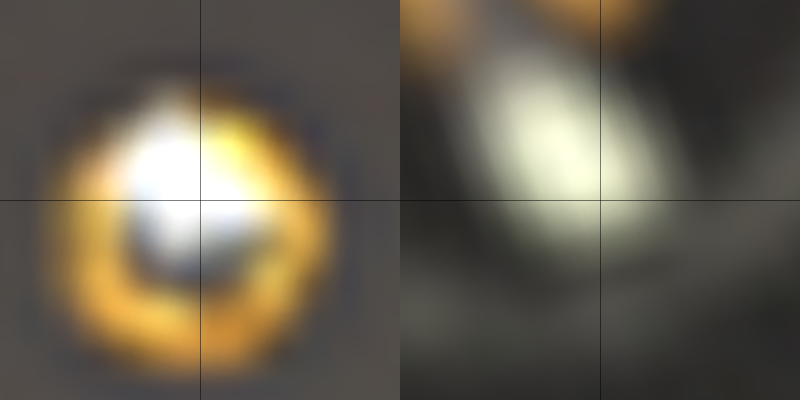

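```bash
python3 - <<'E'
from m import *
for n in("top","scene"):
    g=np.arange(-.014,.014,.0002); o=np.array([.632,-.05])
    uv=np.array([[proj(n,[o[0]+a,o[1]+b,.115]) for b in g] for a in g],np.float32)
    r=cv2.remap(IM[n].astype(np.float32),uv[...,0],uv[...,1],1)
    w=r.min(2); 
    for th in ((110,140,170,200) if n=="top" else (100,120,140,170)):
        W=((w>th)*1).astype(np.uint8); k,L,S,_=cv2.connectedComponentsWithStats(W); i=1+S[1:,4].argmax(); M=L==i
        ii,jj=np.nonzero(M); P=np.c_[g[ii],g[jj]]; c=P.mean(0); ev,V=np.linalg.eigh(np.cov(P.T))
        print(n,th,"centre",(o+c).round(4),"sd",(np.sqrt(ev)*1e3).round(2),"minor axis deg",np.degrees(np.arctan2(V[1,0],V[0,0])).round(1),"area mm2",M.sum()*.04)
# knob dir
for n in("top","scene"):
    for nm,pts,z in(("skirt",{"top":[(372,263),(372,264),(373,264),(373,265)],"scene":[(277,177),(276,178),(277,178),(278,178),(279,178),(276,179),(277,179),(278,179),(279,179),(277,180),(278,180)]}[n],.016),("top",{"top":[(374,265),(375,265),(375,266),(376,266),(376,267),(377,267),(377,268)],"scene":[(275,170),(276,170),(275,171),(276,171),(277,171),(275,172),(276,172),(277,172),(278,172),(274,173),(275,173),(276,173),(277,173),(278,173),(276,174)]}[n],.036)):
        P=np.array([plane(n,u,v,z)[:2] for u,v in pts]); print(n,nm,P.mean(0).round(4))
        if nm=="top": 
            ev,V=np.linalg.eigh(np.cov(P.T)); print(np.degrees(np.arctan2(V[1,1],V[0,1])),ev)
# knob top disk in scene & top
m=mask_pts("scene",(266,160,292,176),lambda r,g,b:(r>g-8)&(r+g+b>450)); ys,xs=np.nonzero(m); print(plane("scene",xs.mean(),ys.mean(),.036),xs.min(),xs.max(),ys.min(),ys.max())
E
```

```text
top 110 centre [ 0.6308 -0.0489] sd [2.68 3.34] minor axis deg 153.5 area mm2 111.12
top 140 centre [ 0.6309 -0.0489] sd [2.3  2.92] minor axis deg 153.0 area mm2 83.28
top 170 centre [ 0.631  -0.0489] sd [1.97 2.6 ] minor axis deg 152.8 area mm2 63.36
top 200 centre [ 0.6311 -0.0489] sd [1.62 2.3 ] minor axis deg 152.8 area mm2 45.84
scene 100 centre [ 0.6338 -0.0473] sd [2.64 4.17] minor axis deg -48.7 area mm2 137.04
scene 120 centre [ 0.6336 -0.0474] sd [2.3  3.54] minor axis deg -46.3 area mm2 101.76
scene 140 centre [ 0.6335 -0.0475] sd [1.99 3.06] minor axis deg -45.2 area mm2 76.08
scene 170 centre [ 0.6333 -0.0475] sd [1.49 2.36] minor axis deg 137.0 area mm2 43.92
top skirt [ 0.4422 -0.1537]
top top [ 0.4363 -0.1591]
46.07643083519528 [8.60506077e-07 1.35729182e-05]
scene skirt [ 0.4455 -0.1523]
scene top [ 0.4399 -0.1565]
-148.5620658765484 [9.67953337e-06 2.09825459e-05]
[ 0.4346245  -0.16014445  0.036     ] 270 282 166 175
```

Emit:
play_rows(increments=[[75,-242.4,0,-367.2,74],[75,-242.4,0,-367.2,74],[75,-242.4,0,-367.2,74],[75,-242.4,0,-367.2,74],[75,-242.4,0,-367.2,74],[75,-242.4,0,-367.2,74],[75,-242.4,0,-367.2,74],[75,-242.4,0,-367.2,74],[75,-242.4,0,-367.2,74],[75,-242.4,0,-367.2,74],[75,-242.4,0,-367.2,74]])

```text
time: 2.0
tool_pos: [0.4443, 0.2192, 0.2146]
eef_rot: [[1.0, -0.0, -0.001], [0.001, 0.0, 1.0], [-0.0, -1.0, 0.0]]
wrist_force: [-0.3, 0.2, 1.2]
finger_gap: 0.069
```

```bash
cat > st.py <<'E'
from station import env; import numpy as np
s=env.get_state(); R=s["eef_rot"]
print("t",s["time"],"pos",s["tool_pos"].round(4),"jaw",np.degrees(np.arctan2(R[1,0],R[0,0])).round(2),"tilt",R[:2,1].round(4),"gap",round(s["finger_gap"],4),"F",s["wrist_force"].round(2),"T",s["torque"].round(3),"q",s["q"].round(3))
E
python3 st.py
```

```text
t 2.0 pos [0.4443 0.2192 0.2146] jaw 0.08 tilt [-0.0005  0.0004] gap 0.069 F [-0.28  0.25  1.16] T [-0.08   0.069 -0.018] q [ 0.214 -0.051  1.815  0.     1.378  0.212]
```

Emit:
play_rows(increments=[[75,0,50,0,0],[75,0,100,0,0],[75,0,150,0,0],[75,0,180,0,0],[75,0,200,0,0],[75,0,210,0,0],[75,0,211,0,0],[40,0,211,0,0],[40,0,211,0,0],[40,0,211,0,0],[40,0,211,0,0],[40,0,211,0,0]], squeeze=20)

```text
time: 3.2
tool_pos: [0.4454, 0.2197, 0.0049]
eef_rot: [[1.0, 0.002, -0.001], [0.001, 0.001, 1.0], [0.002, -1.0, 0.001]]
wrist_force: [-1.2, 1.0, 6.5]
finger_gap: 0.0497
```

```bash
python3 - <<'E'
from h import *
exec(open("st.py").read())
p,d=env.camera("scene");crop(p,320,120,200,150,4,"pics/g1.png")
E
```

```text
t 3.2 pos [0.4454 0.2197 0.0049] jaw 0.07 tilt [0.0018 0.0013] gap 0.0497 F [-1.17  1.    6.48] T [0.051 0.345 0.006] q [2.140e-01 2.390e-01 1.966e+00 1.000e-03 9.350e-01 2.120e-01]
```

View pics/g1.png

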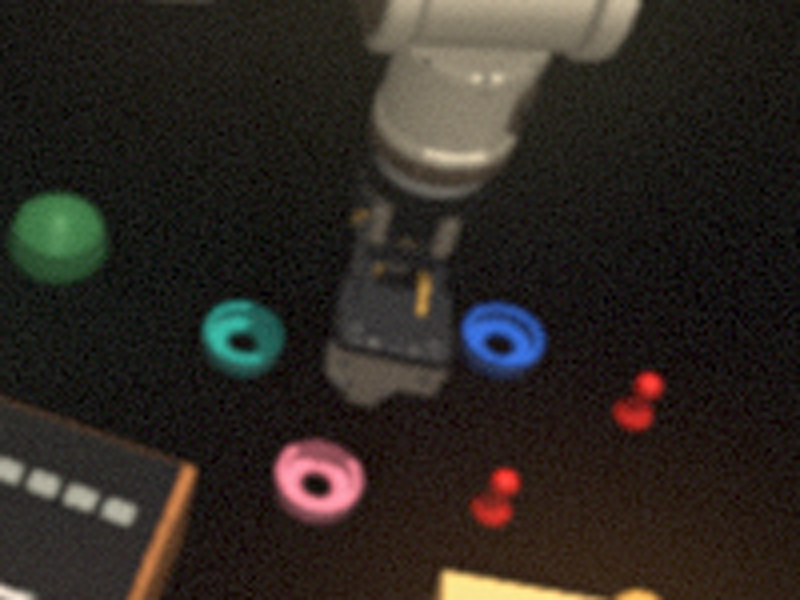

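Emit:
play_rows(increments=[[40,0,-30,0,0],[40,0,-80,0,0],[40,0,-130,0,0],[40,0,-155,0,0],[40,188.6,-155,-269.7,76],[40,188.6,-155,-269.7,76],[40,188.6,-155,-269.7,76],[40,188.6,-155,-269.7,76],[40,188.6,-155,-269.7,76],[40,188.6,-155,-269.7,76],[40,188.6,-155,-269.7,76],[40,188.6,-155,-269.7,76]], squeeze=25)

```text
time: 4.45
tool_pos: [0.6355, -0.0541, 0.1597]
eef_rot: [[0.354, 0.003, 0.935], [-0.935, -0.0, 0.354], [0.001, -1.0, 0.002]]
wrist_force: [-0.1, 0.6, -1.0]
finger_gap: 0.0494
```

Emit:
play_rows(increments=[[40,0,0,0,17],[40,0,0,0,17],[40,0,0,0,17],[40,0,0,0,17]])

```text
time: 4.85
tool_pos: [0.6353, -0.0541, 0.1596]
eef_rot: [[0.068, 0.002, 0.998], [-0.998, 0.0, 0.068], [0.0, -1.0, 0.002]]
wrist_force: [-0.2, -0.1, -1.7]
finger_gap: 0.0495
```

```bash
python3 - <<'E'
from h import *
exec(open("st.py").read())
for n in("scene","top"):
    L=[env.camera(n)[0].astype(float) for _ in range(3)]; p=np.mean(L,0); np.save(n+"2.npy",p); p=p.astype(np.uint8)
    if n=="scene": crop(p,250,160,100,75,8,"pics/g2.png")
    else: crop(p,270,130,133,100,6,"pics/g2t.png")
E
```

```text
t 4.85 pos [ 0.6353 -0.0541  0.1596] jaw -86.1 tilt [0.0023 0.0001] gap 0.0495 F [-0.21 -0.09 -1.72] T [-0.03   0.223  0.057] q [-2.740e-01  3.590e-01  1.468e+00  1.000e-03  1.313e+00  1.228e+00]
```

View pics/g2.png

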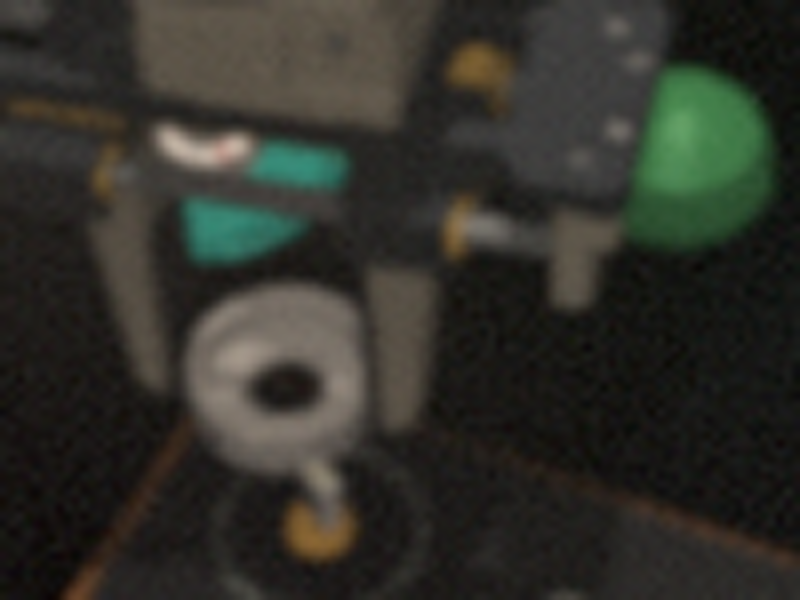

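View pics/g2t.png

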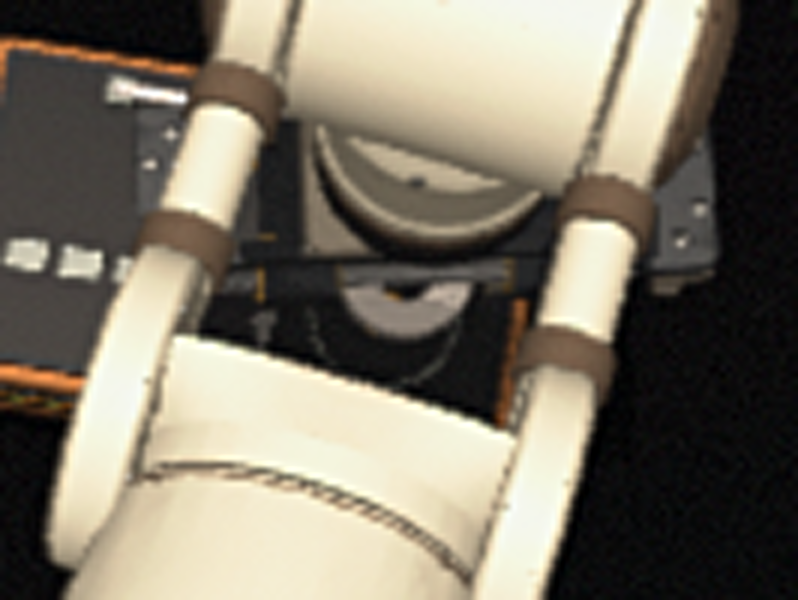

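```bash
python3 - <<'E'
from h import *
p=np.load("scene2.npy")
g=p.sum(2)
sub=p[200:214,276:296]
print(sub.mean(2).astype(int))
h=plane("scene",285.5,207.9,.1567); print("hole",h)
c=h[:2]
a=np.radians(np.arange(0,360,2))
for z in(.1687,.1547):
  P=np.array([proj("scene",[c[0]+.025*np.cos(t),c[1]+.025*np.sin(t),z]) for t in a]); print(z,P.min(0),P.max(0))
print("hold centre TCP proj", proj("scene",[.6353,-.0541,.1596]))
# brass in this image
b=p[220:234,282:300]; m=(b[...,0]-b[...,2])>45; y,x=np.nonzero(m); print(x.min()+282,x.max()+282,y.min()+220,y.max()+220)
ct=np.c_[x,y].astype(np.float32); print(cv2.minEnclosingCircle(ct))
for c0 in ([.633,-.05],[.634,-.05],[.633,-.049]):
  P=np.array([proj("scene",[c0[0]+.009*np.cos(t),c0[1]+.009*np.sin(t),.09]) for t in a]);print(c0,P.min(0),P.max(0))
E
```

```text
[[120 123 113 107 103 104 107 110 112 112 109 112 113 111 107 107 105  99
   85  60]
 [116 110 102 106 110 112 113 112 114 114 113 113 111 115 113 108 104  96
   82  61]
 [105 102 110 118 125 126 124 119 115 115 116 115 114 116 114 113 111  99
   83  62]
 [103 114 127 139 145 142 136 130 123 114 112 110 116 114 114 115 112 109
   90  63]
 [109 129 141 149 150 143 134 123 112 101 101 102 105 109 110 116 115 113
   94  69]
 [115 133 140 145 144 132 115  95  79  68  62  70  83  97 109 117 116 115
  105  76]
 [109 122 126 131 126 109  81  59  43  35  32  38  52  74  98 116 122 116
  110  83]
 [110 114 116 112 101  76  51  33  31  31  25  24  31  51  87 121 131 125
  112  82]
 [117 121 121 115  92  61  36  24  29  32  29  25  29  46  87 122 131 127
  113  83]
 [126 131 129 120  93  67  41  26  28  24  26  27  35  55  86 114 124 124
  111  84]
 [121 124 125 121 107  86  62  44  32  30  35  41  52  78 100 115 117 115
  103  78]
 [110 118 119 119 117 107  91  73  68  65  70  79  86 102 114 117 115 109
   93  72]
 [ 96 109 114 118 119 116 112 106 107 107 107 107 111 116 116 116 110  99
   80  62]
 [ 79  94 106 112 117 120 121 121 117 119 119 119 116 117 109 106  97  86
   74  58]]
hole [ 0.63570714 -0.05321102  0.1567    ]
0.1687 [273.11899762 195.19707961] [297.05047625 214.03221205]
0.1547 [273.74982716 199.29422533] [297.34606512 218.03184239]
hold centre TCP proj [285.06895998 206.82961064]
286 293 223 229
((7.5, 5.5), 3.8079864978790283)
[0.633, -0.05] [285.29234942 221.92807413] [293.25619907 228.48440761]
[0.634, -0.05] [285.14849154 222.2743181 ] [293.11834899 228.84034905]
[0.633, -0.049] [285.71128689 222.02485156] [293.67637091 228.58381902]
```

Emit:
play_rows(increments=[[40,-4.2,0,-1,0],[40,-4.2,0,-1,0],[40,-4.2,10,-1,0],[40,-4.2,20,-1,0],[40,-4.2,30,-1,0],[40,-4.2,36,-1,0],[40,-4.2,42,-1,0],[40,-4.2,48,-1,0],[40,-4.2,52,-1,0],[40,-4.2,54,-1,0],[40,-4.2,55,-1,0],[40,-4.2,55,-1,0]])

```text
time: 6.35
tool_pos: [0.6345, -0.0499, 0.1049]
eef_rot: [[0.066, 0.003, 0.998], [-0.998, -0.0, 0.066], [0.0, -1.0, 0.003]]
wrist_force: [-0.2, 0.2, -0.1]
finger_gap: 0.0489
```

```bash
python3 - <<'E'
from h import *
exec(open("st.py").read())
for n in("scene",):
    L=[env.camera(n)[0].astype(float) for _ in range(3)]; p=np.mean(L,0); np.save(n+"3.npy",p); p=p.astype(np.uint8)
    crop(p,250,180,100,75,8,"pics/g3.png")
E
```

```text
t 6.35 pos [ 0.6345 -0.0499  0.1049] jaw -86.22 tilt [ 0.0029 -0.0001] gap 0.0489 F [-0.17  0.23 -0.1 ] T [-0.016  0.176 -0.01 ] q [-2.680e-01  4.100e-01  1.515e+00  1.000e-03  1.214e+00  1.236e+00]
```

View pics/g3.png

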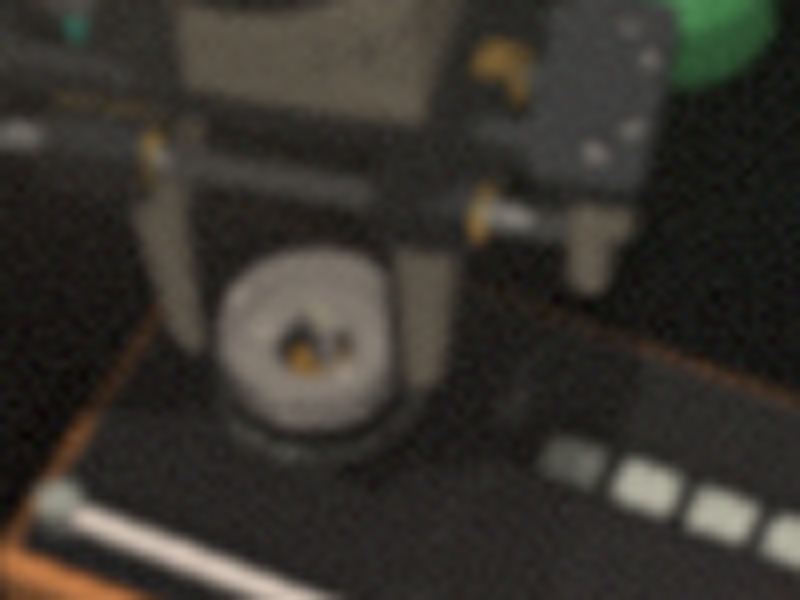

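Emit:
play_rows(increments=[[40,0,2,0,0],[40,0,4,0,0],[40,0,6,0,0],[40,0,8,0,0],[40,0,9,0,0],[40,0,10,0,0],[40,0,10,0,0]])

```text
time: 7.2
tool_pos: [0.6347, -0.05, 0.0951]
eef_rot: [[0.066, 0.003, 0.998], [-0.998, -0.0, 0.066], [0.0, -1.0, 0.003]]
wrist_force: [0.2, -0.1, -1.4]
finger_gap: 0.0496
```

```bash
python3 st.py
```

```text
t 7.2 pos [ 0.6347 -0.05    0.0951] jaw -86.23 tilt [ 0.0034 -0.0002] gap 0.0496 F [ 0.21 -0.12 -1.45] T [ 0.005  0.116 -0.06 ] q [-2.680e-01  4.210e-01  1.521e+00  1.000e-03  1.196e+00  1.236e+00]
```

Emit:
play_rows(increments=[[40,0,1,0,0],[40,0,1.5,0,0],[40,0,1.5,0,0],[66,0,1,0,0],[66,0,1,0,0],[66,0,1,0,0],[66,0,1,0,0],[66,0,-10,0,0],[66,0,-40,0,0],[66,0,-70,0,0]])

```text
time: 8.2
tool_pos: [0.634, -0.0498, 0.166]
eef_rot: [[0.066, 0.002, 0.998], [-0.998, 0.0, 0.066], [-0.0, -1.0, 0.002]]
wrist_force: [0.6, 0.3, 0.1]
finger_gap: 0.0606
```

```bash
python3 - <<'E'
from h import *
exec(open("st.py").read())
p=env.camera("scene")[0]; crop(p,250,180,100,75,8,"pics/g4.png")
E
```

```text
t 8.2 pos [ 0.634  -0.0498  0.166 ] jaw -86.23 tilt [0.0021 0.0002] gap 0.0606 F [0.65 0.29 0.15] T [-0.05   0.105 -0.023] q [-2.680e-01  3.490e-01  1.467e+00  1.000e-03  1.323e+00  1.236e+00]
```

View pics/g4.png

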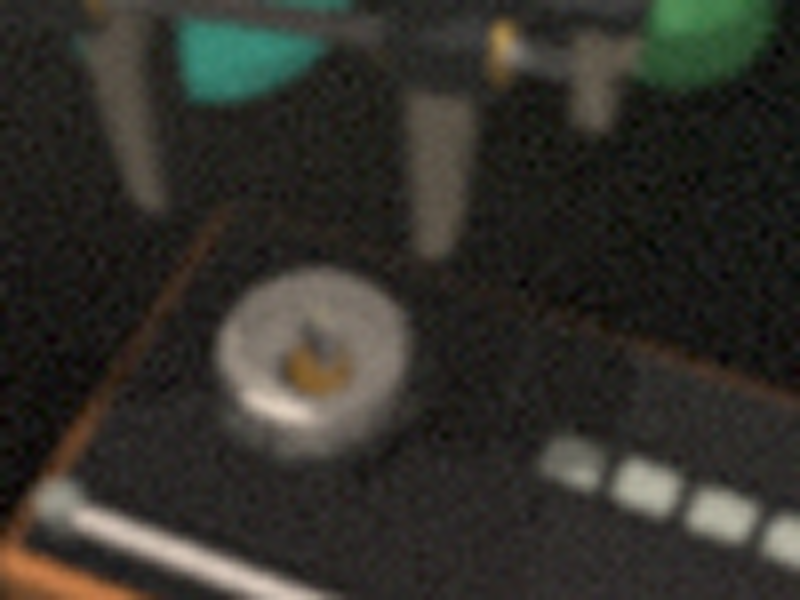

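Emit:
play_rows(increments=[[55,99.8,0,-207.6,0],[55,99.8,0,-207.6,0],[55,99.8,0,-207.6,0],[55,99.8,0,-207.6,0],[55,99.8,0,-207.6,0],[55,99.8,0,-207.6,0],[55,99.8,50,-207.6,0],[55,99.8,90,-207.6,0],[55,99.8,90,-207.6,0]])

```text
time: 9.15
tool_pos: [0.4349, -0.1613, 0.0762]
eef_rot: [[0.066, 0.004, 0.998], [-0.998, 0.004, 0.066], [-0.003, -1.0, 0.004]]
wrist_force: [-1.1, 0.2, 0.2]
finger_gap: 0.0504
```

```bash
python3 - <<'E'
from h import *
exec(open("st.py").read())
p=env.camera("scene")[0]; crop(p,235,120,100,75,8,"pics/g5.png")
E
```

```text
t 9.15 pos [ 0.4349 -0.1613  0.0762] jaw -86.2 tilt [0.0041 0.0036] gap 0.0504 F [-1.12  0.22  0.16] T [0.051 0.194 0.03 ] q [-0.621  0.028  2.03   0.006  1.082  0.881]
```

View pics/g5.png

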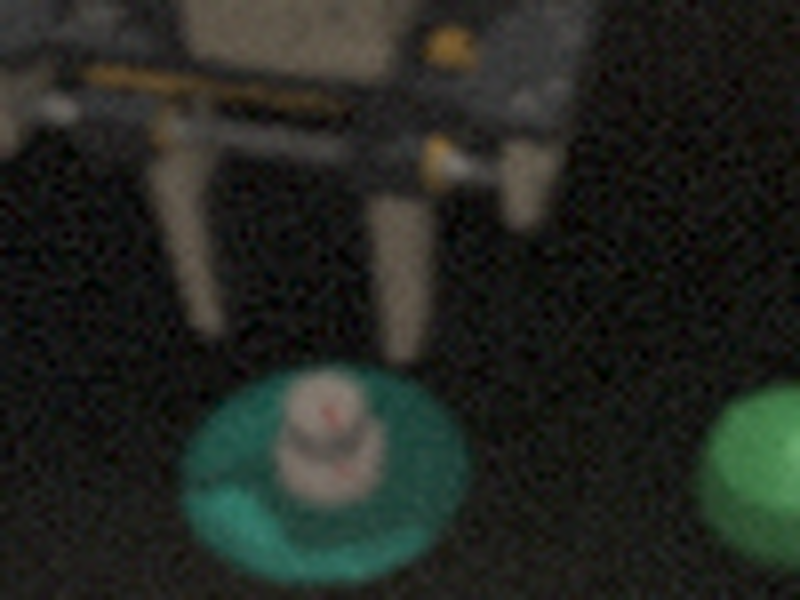

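Emit:
play_rows(increments=[[55,1.6,20,-1.5,0],[55,1.6,40,-1.5,0],[55,1.6,50,-1.5,0],[55,1.6,55,-1.5,0],[55,1.6,56,-1.5,0],[20,1.6,56,-1.5,0],[20,1.6,56,-1.5,0],[20,1.6,56,-1.5,0],[20,1.6,56,-1.5,0],[20,1.6,56,-1.5,0]], squeeze=8)

```text
time: 10.2
tool_pos: [0.4364, -0.1646, 0.0238]
eef_rot: [[0.066, 0.009, 0.998], [-0.998, 0.0, 0.066], [0.0, -1.0, 0.009]]
wrist_force: [-1.2, 0.9, 3.9]
finger_gap: 0.0257
```

```bash
python3 st.py
```

```text
t 10.2 pos [ 0.4364 -0.1646  0.0238] jaw -86.19 tilt [0.0091 0.0002] gap 0.0257 F [-1.17  0.85  3.86] T [ 0.145  0.233 -0.038] q [-0.625  0.126  2.051  0.007  0.958  0.876]
```

Emit:
play_rows(increments=[[20,0,0,0,0],[20,0,0,0,0]])

```text
time: 10.4
tool_pos: [0.4364, -0.1646, 0.0238]
eef_rot: [[0.066, 0.009, 0.998], [-0.998, 0.0, 0.066], [0.0, -1.0, 0.009]]
wrist_force: [0.6, 0.3, 2.2]
finger_gap: 0.0254
```

```bash
python3 - <<'E'
from h import *
exec(open("st.py").read())
p=env.camera("scene")[0]; crop(p,235,120,100,75,8,"pics/g6.png")
E
```

```text
t 10.4 pos [ 0.4364 -0.1646  0.0238] jaw -86.19 tilt [0.0092 0.0001] gap 0.0254 F [0.64 0.28 2.19] T [0.063 0.166 0.018] q [-0.625  0.126  2.051  0.007  0.958  0.876]
```

View pics/g6.png

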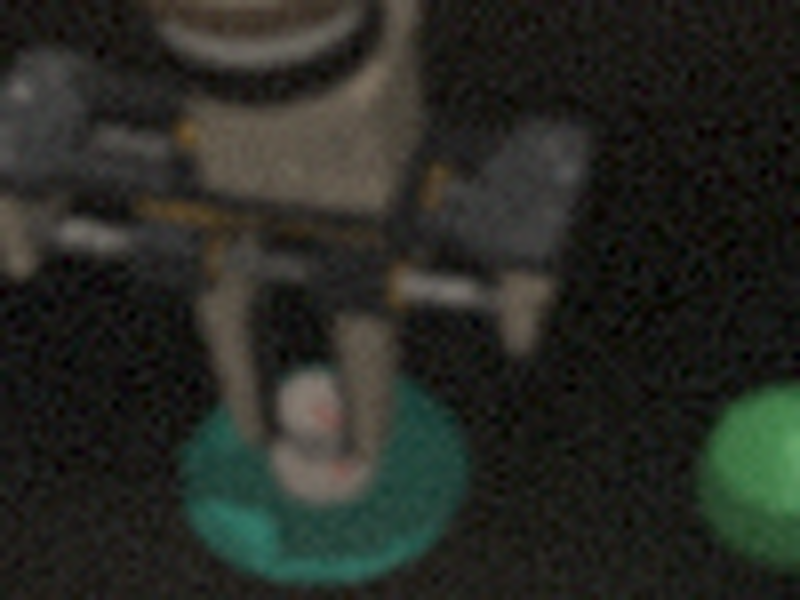

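Emit:
play_rows(increments=[[48,0,0,0,0],[48,0,2,0,0],[48,0,2,-2,-20],[48,0,2,-2,-40],[48,0,2,-2,-60],[48,0,2,-2,-86],[48,0,2,-2,-86],[48,0,2,-2,-86],[48,0,2,-2,-86],[48,0,2,-2,-86],[48,0,2,-2,-86],[48,0,2,-2,-86]])

```text
time: 11.65
tool_pos: [0.4342, -0.1646, 0.0215]
eef_rot: [[1.0, 0.009, -0.002], [0.002, 0.0, 1.0], [0.009, -1.0, 0.0]]
wrist_force: [-0.5, -0.3, 0.3]
finger_gap: 0.0442
```

```bash
python3 st.py
```

```text
t 11.65 pos [ 0.4342 -0.1646  0.0215] jaw 0.11 tilt [0.0087 0.0004] gap 0.0442 F [-0.48 -0.32  0.35] T [-0.048  0.075  0.021] q [-0.627  0.126  2.057  0.007  0.952 -0.633]
```

Emit:
play_rows(increments=[[20,0,0,0,0],[20,0,0,0,0],[20,0,0,0,0],[20,0,0,0,0],[20,0,0,0,0],[20,0,0,0,0]], squeeze=10)

```text
time: 12.25
tool_pos: [0.4342, -0.1646, 0.0214]
eef_rot: [[1.0, 0.009, -0.001], [0.001, 0.0, 1.0], [0.009, -1.0, 0.0]]
wrist_force: [-0.7, -0.6, -1.3]
finger_gap: 0.0255
```

Emit:
play_rows(increments=[[20,0,0,0,0],[20,0,0,0,0]], squeeze=40)

```text
time: 12.45
tool_pos: [0.4341, -0.1646, 0.0214]
eef_rot: [[1.0, 0.009, -0.001], [0.001, 0.0, 1.0], [0.009, -1.0, 0.0]]
wrist_force: [-0.5, 0.2, -0.7]
finger_gap: 0.0249
```

```bash
python3 - <<'E'
from h import *
exec(open("st.py").read())
for n in("top","scene"):
    p=env.camera(n)[0]
    if n=="top": crop(p,340,230,80,60,10,"pics/g7t.png")
    else: crop(p,235,120,100,75,8,"pics/g7.png")
E
```

```text
t 12.45 pos [ 0.4341 -0.1646  0.0214] jaw 0.06 tilt [0.0087 0.0005] gap 0.0249 F [-0.5   0.24 -0.68] T [-0.115  0.111  0.017] q [-0.627  0.126  2.057  0.007  0.952 -0.632]
```

View pics/g7.png

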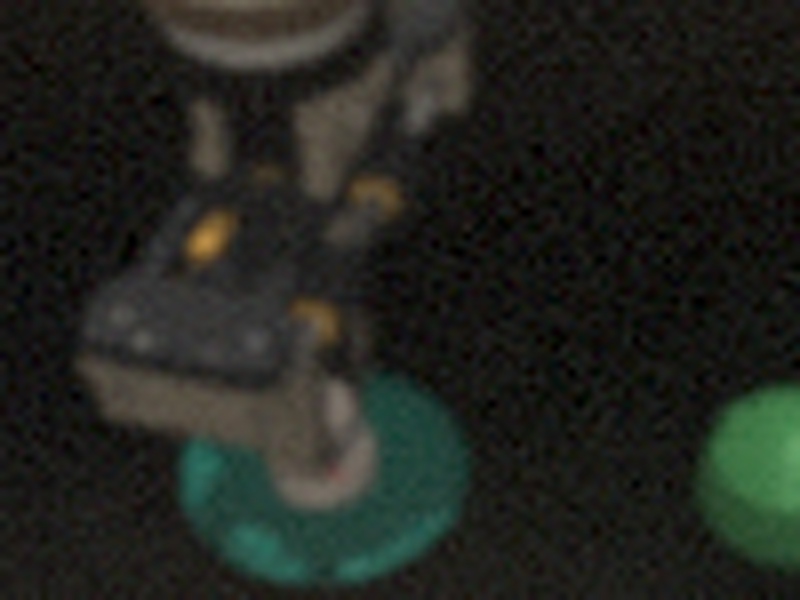

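View pics/g7t.png

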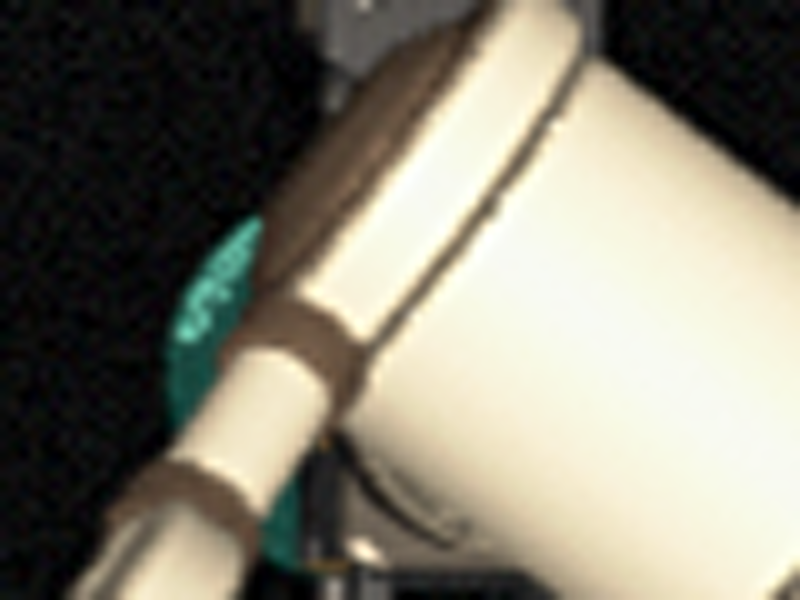

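Emit:
play_rows(increments=[[20,0,-30,0,0],[20,0,-80,0,0],[20,0,-130,0,10],[20,50,-138,30,20],[20,100,-138,60,28],[20,150,-138,90,37],[20,180,-138,106,45],[20,195,-138,112,54],[20,200,-138,114.6,62],[20,200,-138,114.6,71],[20,200,-138,114.6,80],[20,200,-138,114.6,86]])

```text
time: 13.75
tool_pos: [0.6327, -0.0496, 0.1608]
eef_rot: [[0.099, 0.008, 0.995], [-0.995, 0.001, 0.099], [0.0, -1.0, 0.008]]
wrist_force: [-0.9, 0.6, -0.8]
finger_gap: 0.0244
```

Emit:
play_rows(increments=[[20,0,0,0,0],[20,0,0,0,0]])

```text
time: 13.95
tool_pos: [0.6326, -0.0495, 0.1605]
eef_rot: [[0.103, 0.007, 0.995], [-0.995, 0.001, 0.103], [-0.0, -1.0, 0.007]]
wrist_force: [-0.0, -0.0, -0.4]
finger_gap: 0.0246
```

```bash
python3 - <<'E'
from h import *
exec(open("st.py").read())
for n in("scene",):
    L=[env.camera(n)[0].astype(float) for _ in range(4)]; p=np.mean(L,0); np.save(n+"8.npy",p); p=p.astype(np.uint8)
    crop(p,260,185,64,48,12,"pics/g8.png")
E
```

```text
t 13.95 pos [ 0.6326 -0.0495  0.1605] jaw -84.11 tilt [0.0074 0.0008] gap 0.0246 F [-0.04 -0.02 -0.38] T [-0.043  0.184 -0.023] q [-0.27   0.346  1.482  0.003  1.306  1.198]
```

View pics/g8.png

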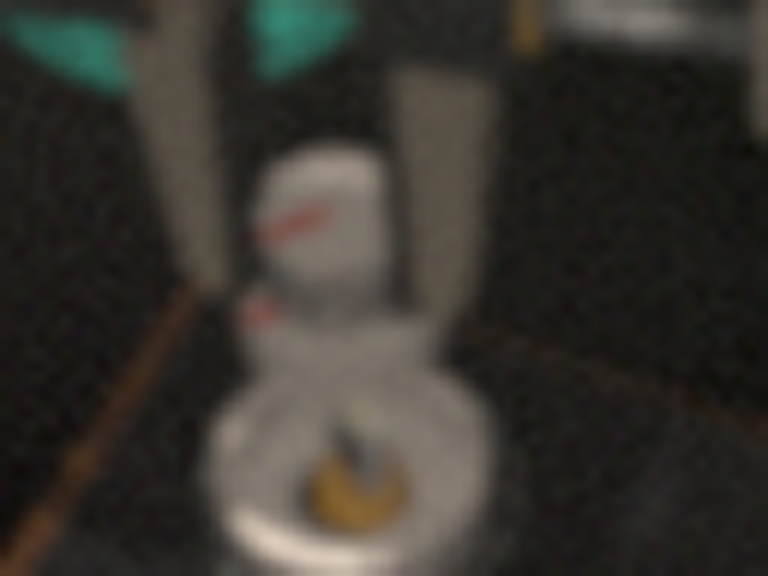

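```bash
python3 - <<'E'
from h import *
p=np.load("scene8.npy"); r=p[...,0]-p[...,1]
sub=r[195:216,276:296]; y,x=np.nonzero(sub>18); pts=[(int(a)+276,int(b)+195,int(sub[b,a])) for a,b in zip(x,y)]; print(pts)
kb=.1605-.0174
top=[q for q in pts if q[1]<207]; sk=[q for q in pts if q[1]>=207]
P=np.array([plane("scene",u,v,kb+.032)[:2] for u,v,_ in top]); w=np.array([q[2] for q in top],float)
c=np.average(P,axis=0,weights=w); ev,V=np.linalg.eigh(np.cov(P.T,aweights=w)); print("top line centroid",c,np.degrees(np.arctan2(V[1,1],V[0,1])),ev)
if sk:
  S=np.array([plane("scene",u,v,kb+.012)[:2] for u,v,_ in sk]); ws=[q[2] for q in sk]; s=np.average(S,axis=0,weights=ws); print("skirt",s)
  for ax in([.6326,-.0495],[.633,-.049]):
    print(np.degrees(np.arctan2(*(s-ax)[::-1])),np.linalg.norm(s-ax),np.degrees(np.arctan2(*(c-ax)[::-1])))
# scene pic of spindle at whole: spindle crop
q=np.clip(np.load("scene1.npz")["p"]*1.6,0,255).astype(np.uint8); a=q[214:234,280:300]
b=np.clip(p*2.2,0,255).astype(np.uint8)[214:234,280:300]
cv2.imwrite("pics/c9.png",np.hstack([cv2.resize(i,(400,400),interpolation=2) for i in(a,b)])[:,:,::-1])
E
```

```text
[(284, 202, 20), (285, 202, 29), (286, 202, 29), (287, 202, 19), (282, 203, 21), (283, 203, 29), (284, 203, 38), (285, 203, 38), (286, 203, 32), (287, 203, 20), (281, 204, 18), (282, 204, 29), (283, 204, 35), (284, 204, 31), (285, 204, 24), (286, 204, 18), (282, 205, 19), (283, 205, 18), (280, 210, 19), (281, 210, 29), (282, 210, 26), (280, 211, 26), (281, 211, 36), (282, 211, 33), (281, 212, 18)]
top line centroid [ 0.63797661 -0.0539386 ] 132.91133437033167 [3.56004820e-06 1.40315198e-05]
skirt [ 0.64414874 -0.06029317]
-43.06307690373645 0.01580714227034556 -39.54098641412435
-45.36873201040749 0.01586915003845397 -44.7803495407084
```

View pics/c9.png

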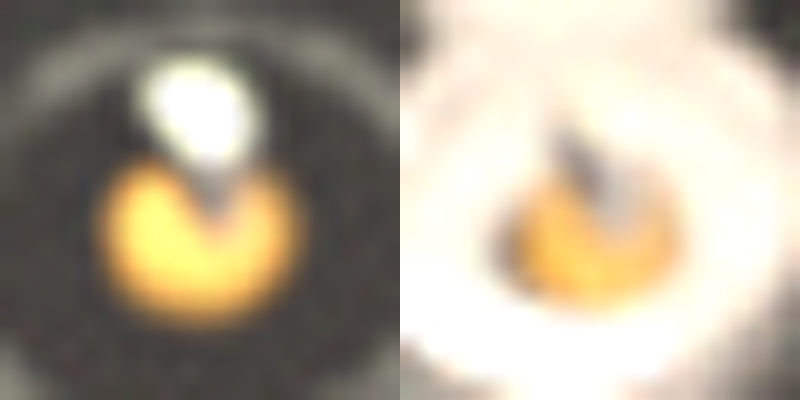

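```bash
python3 - <<'E'
from h import *
for a,b in(((140,110),(215,200)),((145,110),(205,175)),((140,100),(195,165))):
    A=plane("scene",280+a[0]/20-.5,214+a[1]/20-.5,.115);B=plane("scene",280+b[0]/20-.5,214+b[1]/20-.5,.115);d=B-A;print(A,B,np.degrees(np.arctan2(d[1],d[0]))-90)
# unsaturated edge: isocontour of brightness in the first image
p=np.load("scene1.npz")["p"];print(p[215:228,284:298,2].astype(int))
t=np.load("top1.npz")["p"];print(t[175:188,328:340,2].astype(int))
E
```

```text
[ 0.63493629 -0.05419414  0.115     ] [ 0.64419907 -0.042382    0.115     ] -38.102648781541745
[ 0.63478754 -0.05366239  0.115     ] [ 0.64132354 -0.04449643  0.115     ] -35.491694487716934
[ 0.63364804 -0.05463327  0.115     ] [ 0.64034654 -0.04597981  0.115     ] -37.74287064489125
[[ 56  58  61  63  63  70  73  69  62  62  58  59  55  49]
 [ 72  73  72  71  67  69  69  58  52  59  65  72  75  63]
 [ 73  64  65  85 116 128 118  85  54  47  52  65  69  72]
 [ 57  46  59 110 171 203 191 142  79  45  40  46  53  65]
 [ 43  41  53 103 168 217 220 175 106  53  39  40  42  50]
 [ 41  37  42  71 127 186 208 177 114  58  39  39  41  41]
 [ 41  40  38  48  86 134 162 142  96  53  39  42  42  43]
 [ 42  40  46  50  61  88 110 104  78  51  42  39  41  39]
 [ 42  46  57  72  70  70  86  89  80  59  46  39  41  43]
 [ 42  51  68  84  82  74  85  94  87  65  51  43  41  43]
 [ 41  52  70  84  86  82  87  93  88  70  51  42  41  39]
 [ 40  48  67  81  84  85  85  88  81  64  49  42  41  40]
 [ 43  42  55  71  74  78  81  75  70  55  45  41  41  41]]
[[ 70  71  71  71  70  70  70  70  71  70  71  70]
 [ 71  71  71  70  70  70  70  69  71  71  72  70]
 [ 70  70  70  68  65  70  62  67  69  71  71  71]
 [ 71  72  68  63  91 140  79  59  65  69  70  70]
 [ 70  71  64  91 197 255 204 111  54  65  72  70]
 [ 71  69  71 142 255 255 255 205 102  62  69  71]
 [ 71  69  68 104 186 255 255 255 155  77  70  71]
 [ 73  69  65  82 111 184 158 129  90  72  71  73]
 [ 71  70  66  79  75  91  82  80  86  57  70  72]
 [ 72  71  70  69  85  92  64  58  64  64  71  72]
 [ 74  72  69  58  54  66  63  58  54  70  71  72]
 [ 73  73  73  71  70  72  71  72  72  72  73  72]
 [ 73  74  73  75  73  74  73  74  74  74  72  72]]
```

Emit:
play_rows(increments=[[20,0.9,0,1.3,-1],[20,0.9,8,1.3,-1],[20,0.9,16,1.3,-1],[20,0.9,22,1.3,-1],[20,0.9,26,1.3,-1],[20,0.9,26,1.3,-1]])

```text
time: 14.75
tool_pos: [0.6336, -0.0502, 0.1336]
eef_rot: [[0.118, 0.006, 0.993], [-0.993, 0.001, 0.118], [-0.0, -1.0, 0.006]]
wrist_force: [0.8, -0.1, -0.6]
finger_gap: 0.0248
```

```bash
python3 - <<'E'
from h import *
exec(open("st.py").read())
for n in("scene",):
    L=[env.camera(n)[0].astype(float) for _ in range(2)]; p=np.mean(L,0); np.save(n+"9.npy",p); p=p.astype(np.uint8)
    crop(p,260,185,64,48,12,"pics/g9.png")
E
```

```text
t 14.75 pos [ 0.6336 -0.0502  0.1336] jaw -83.21 tilt [0.0061 0.0012] gap 0.0248 F [ 0.8  -0.06 -0.58] T [-0.079  0.174 -0.043] q [-0.27   0.375  1.5    0.003  1.261  1.181]
```

View pics/g9.png

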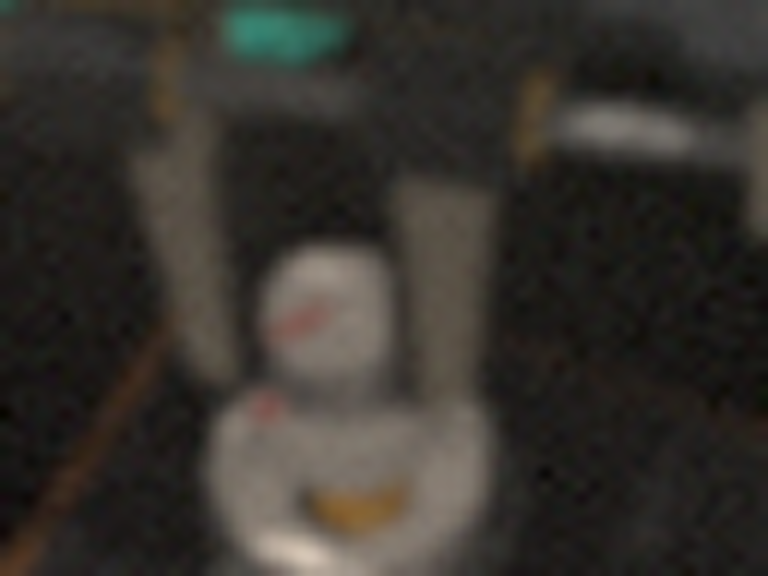

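Emit:
play_rows(increments=[[20,0,1,0,0],[20,0,2,0,0],[20,0,3,0,0],[20,0,4,0,0],[20,0,4,0,0]])

```text
time: 15.35
tool_pos: [0.6342, -0.0503, 0.1305]
eef_rot: [[0.118, 0.008, 0.993], [-0.993, 0.001, 0.118], [0.0, -1.0, 0.008]]
wrist_force: [0.3, -0.3, -1.3]
finger_gap: 0.025
```

```bash
python3 st.py
```

```text
t 15.35 pos [ 0.6342 -0.0503  0.1305] jaw -83.21 tilt [0.0075 0.0008] gap 0.025 F [ 0.29 -0.28 -1.33] T [-0.051  0.108  0.021] q [-0.27   0.379  1.502  0.003  1.254  1.181]
```

Emit:
play_rows(increments=[[20,0,1,0,0],[20,0,2,0,0],[20,0,3,0,0],[20,0,4,0,0],[20,0,5,0,0],[20,0,5,0,0]])

```text
time: 15.95
tool_pos: [0.6341, -0.0503, 0.1253]
eef_rot: [[0.118, 0.007, 0.993], [-0.993, 0.001, 0.118], [-0.0, -1.0, 0.007]]
wrist_force: [0.5, -0.4, -1.1]
finger_gap: 0.0249
```

```bash
python3 st.py
```

```text
t 15.95 pos [ 0.6341 -0.0503  0.1253] jaw -83.21 tilt [0.0073 0.0009] gap 0.0249 F [ 0.48 -0.4  -1.1 ] T [ 0.043  0.188 -0.017] q [-0.27   0.384  1.506  0.003  1.245  1.181]
```

Emit:
play_rows(increments=[[20,0,2,0,0],[20,0,4,0,0],[20,0,6,0,0],[20,0,7,0,0],[20,0,8,0,0],[20,0,9,0,0],[20,0,9,0,0]], squeeze=45)

```text
time: 16.65
tool_pos: [0.6343, -0.0503, 0.1168]
eef_rot: [[0.118, 0.007, 0.993], [-0.993, 0.001, 0.118], [0.0, -1.0, 0.008]]
wrist_force: [-3.1, 1.1, 3.9]
finger_gap: 0.0247
```

```bash
python3 st.py
```

```text
t 16.65 pos [ 0.6343 -0.0503  0.1168] jaw -83.2 tilt [0.0075 0.0008] gap 0.0247 F [-3.1   1.15  3.89] T [0.152 0.551 0.056] q [-0.27   0.393  1.512  0.003  1.229  1.181]
```

Emit:
play_rows(increments=[[20,0,1,0,0],[20,0,2,0,0],[20,0,3,0,0],[20,0,4,0,0],[20,0,5,0,0],[20,0,6,0,0],[20,0,6,0,0]], squeeze=60)

```text
time: 17.35
tool_pos: [0.6348, -0.0503, 0.1134]
eef_rot: [[0.119, 0.008, 0.993], [-0.993, 0.0, 0.119], [0.001, -1.0, 0.008]]
wrist_force: [-7.2, 1.5, 15.1]
finger_gap: 0.0245
```

```bash
python3 st.py
```

```text
t 17.35 pos [ 0.6348 -0.0503  0.1134] jaw -83.19 tilt [0.0083 0.0004] gap 0.0245 F [-7.17  1.46 15.14] T [ 0.353  1.676 -0.005] q [-0.27   0.397  1.514  0.003  1.223  1.181]
```

Emit:
play_rows(increments=[[20,0,3,-0.8,0],[20,0,3.5,-0.8,0],[20,0,3.5,-0.8,0],[20,0,3.5,-0.8,0],[20,0,3.5,-0.8,0]], squeeze=60)

```text
time: 17.85
tool_pos: [0.6348, -0.0503, 0.1133]
eef_rot: [[0.119, 0.01, 0.993], [-0.993, 0.0, 0.119], [0.001, -1.0, 0.01]]
wrist_force: [-7.8, 2.8, 17.6]
finger_gap: 0.0243
```

```bash
python3 - <<'E'
from h import *
exec(open("st.py").read())
n="scene"
L=[env.camera(n)[0].astype(float) for _ in range(3)]; p=np.mean(L,0).astype(np.uint8)
crop(p,250,185,80,60,10,"pics/g10.png"); cv2.imwrite("pics/g10f.png",p[:,:,::-1])
exec(open("st.py").read())
E
```

```text
t 17.85 pos [ 0.6348 -0.0503  0.1133] jaw -83.17 tilt [0.0101 0.0001] gap 0.0243 F [-7.78  2.77 17.6 ] T [0.505 1.808 0.034] q [-0.27   0.396  1.516  0.003  1.22   1.181]
t 18.0 pos [ 0.6348 -0.0503  0.1133] jaw -83.17 tilt [0.0102 0.0001] gap 0.0245 F [-8.45  2.21 18.49] T [0.472 1.793 0.006] q [-0.27   0.396  1.515  0.003  1.22   1.181]
```

View pics/g10.png

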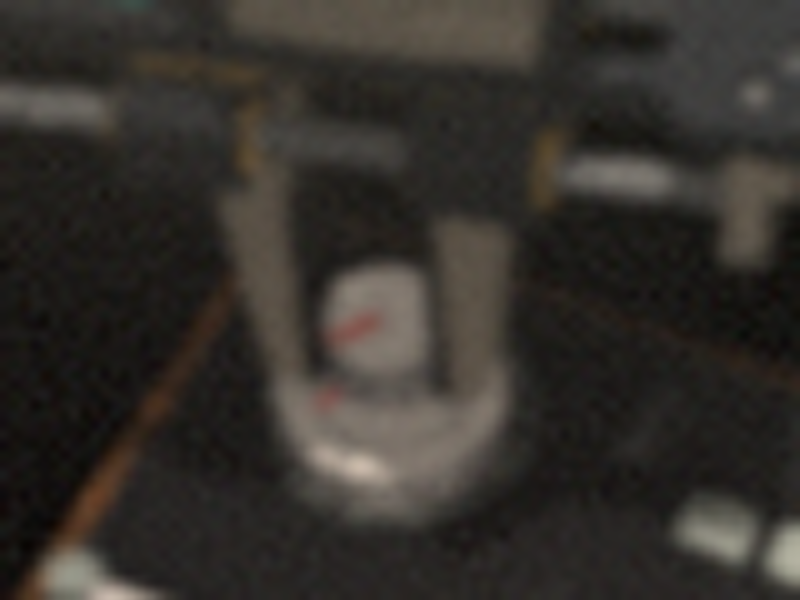

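View pics/g10f.png

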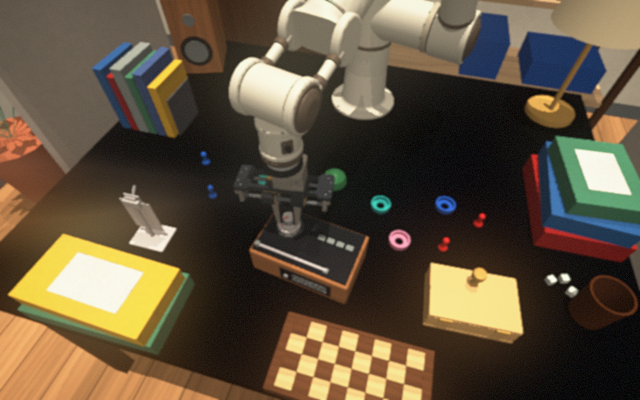

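```bash
python3 - <<'E'
from station import env
print(env.finish_job())
E
python3 st.py
```

```text
the job is handed in; nothing more can be done
None
the job is handed in; nothing more can be done
```

The job is done and handed in at about 18 s of the 51 s allowed. The gripper is still on the knob and pressing it down.

**What I did**
- **Ring:** I placed the aluminium tone ring over the brass collar and lowered it until it was flat on the panel. There was no resistance on the way down.
- **Knob:** I gripped the knob twice at right angles to centre it. I then turned it 85° so its red line pointed at about −40°, and it slid onto the spindle with almost no force.
- **Press:** I pressed it home and on into the push switch, and left it held with a 60 N grip.

**Last checks**
- **Switch travel:** Spring force began at a fingertip height of 116.8 mm. The fingertips then stopped at 113.3–113.4 mm, while the upward force rose from 15 N to 18 N. That is about 3.5–4 mm of travel onto a hard stop, well above the 8 N the spring needs.
- **Position:** The last picture shows the knob's skirt inside the ring. The pawns, paperweight and other rings in view looked undisturbed.
- **Spindle flat:** My image estimates of its direction ranged from −27° to −47°, so the match was confirmed by the easy fit rather than by the pictures.
- **Side force:** About 8 N of sideways force remained at the end. I shifted the knob 0.8 mm to relieve it, but it did not go down.
- **Not read directly:** I had no reading of the `spindle_push` joint, so "fully in" is inferred from the travel and the force.

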